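# Gauge the presser-foot lift of a leather sewing machine

## Robot

A 6-joint arm with a two-finger parallel gripper is mounted at the origin on the work surface. World frame = base frame: x ahead of the robot, y to its left, z up, the work surface at z = 0. Lengths are in m, angles in rad, forces in N, time in s.
With the tool pointing down it reaches from about 0.35 to 0.85 m from the base axis. Payload 8.1 kg.
Tool frame: the origin (TCP) lies at the very end of the fingers, on their centre line; the grasp point (between the pads) lies 19 mm behind it; z points along the fingers, y is the line along which they close (so a half turn about z gives the same grasp; the last joint's range is limited). The gripper opens to 93 mm and grips with 3 to 60 N. Pads are 15 mm wide; open, the fingers measure 128 mm over their backs; the gripper's body (75 mm by 188 mm) begins 65 mm behind the grasp point.
Start: joints at [-1.397, 0.13, 1.488, -0, 1.523, -0.085], TCP at [0.154, -0.58, 0.219] pointing down, gripper open.
Joint ranges: [-2.96, 2.96], [-0.89, 2.26], [0.02, 2.5], [-1.34, 4.48], [0, 2.73], [-2.66, 2.66]. Speed limits (rad/s): [2.39, 2.39, 2.79, 3.14, 3.14, 3.14].

## Interface

Orientations are given as a rotation vector (axis times angle).
In Python, from plant import monitor, eyes, ticket gives the robot as it stands.
- The arm moves only by the tool arm_command, never from a script. Its argument "deltas" is a list that holds one entry, the list of rows, each a list of 6 numbers: the shift along the world's x, y, z in cm, then the turn, a rotation vector about the world's x, y, z in degrees. In form: [[[tx, ty, tz, rx, ry, rz], ...]]. A call has 1 to 12 rows; each row shifts and turns the commanded pose from where the row before left it; what a row does not reach is not made up. A row lasts 1/12 s, in which the tool goes at most 41.7 mm and 7.16 degrees, less where a joint would pass 70% of its speed; a pose out of reach is approached as far as the arm can. A call is refused whole if a number of a shift passes 4.17 or a number of a turn 7.16, either way. A call with a gripper value outside its range is refused whole. "gripper" is the opening, from -1 (shut) to 1 (fully open), set as the call begins (left out, the last holds). The fingers move at their own pace and stop on an object; "squeeze" is the grip in N (left out, the last holds). Time passes only in rows, so rows that do not move let the fingers close. It gives the time, the measured TCP pose, the force, the opening and the grip force at its end, in the units of the state.
- monitor.read_state(): the state, without advancing time (a new reading comes with each control period).
- eyes.read_camera(name): name is "side" or "top" or "wrist"; returns the picture (420x560x3 uint8, blue, green, red); there is no depth.
- eyes.camera_model(name): a dict with "fx", "fy", "cx", "cy" (pixels), "rvec" (rotation vector, rad) and "tvec" (3), from world to camera coordinates, as OpenCV has them. Camera axes: x right, y down, z forward; pixel columns grow to the right and rows downward; lengths in m; the calibration is good to about 2 mm. The wrist camera is an equidistant fisheye: a pixel r from the principal point sees the ray r / f radians off the axis. A picture is of the moment at which its call begins: read the wrist's pose just before it. camera_model takes no time and is no camera call; for the wrist camera it gives the pose at the moment of the call.
- ticket.close_job(): hands the job in; it is judged then, once.
The state is a dict: "t": time; "q": joint angles; "dq": joint speeds; "joint_torque": joint torques, N m; "tool_pos": TCP position; "orientation": TCP orientation; "force": force on the tool from outside, world axes, zero at the start; "wrist_torque": the same for the moment, N m; "opening": finger opening in m; "gripper_force": force on a finger pad.
Only numpy, scipy, OpenCV 4.12 (cv2) and the standard library are available. Lean on these libraries where they do the work, as an engineer would, in place of code of your own. Each camera call takes 0.05 s, during which the arm holds its last target. There are 200 camera calls.

## Task

Check how high the leather sewing machine's presser foot stands: pick up the taper gauge by its blue handle and, with its blade flat on the needle plate and pointing straight in from the front, slide it in centrally under the raised foot until it drags snugly between foot and plate. Stop as the foot just begins to ride up, do not force it further, and leave everything else on the bench where it is. Finish still holding the gauge in the gripper at that depth, blade flat on the plate, so that it can be read.

Things in the scene. Friction and masses are not known exactly. Their poses are not given: they have to be found in the camera images.
- gauge: taper gauge lying flat on the bench, about 0.15 kg. Blue handle 100 x 18 wide x 24 high; from its front end a steel blade runs on 140 mm, 16 wide, with black cross marks. Underside of handle and blade: one flat plane; the blade's top slopes from 12 mm thick at the handle to 2 mm at the tip. Origin: centre of the handle's underside; x along the blade to the tip, z up
- gauge_tip (a point): middle of the lower edge of the gauge blade's tip, 190 mm from the gauge's origin along its x
- machine: green cylinder-arm sewing machine fixed to the bench, 450 mm long, 350 high, pillar and hand wheel at the robot's right. Origin on the bench below the needle; x: straight in from the front, away from the robot; y: to the arm's free left end. Free lower arm: x -44 to 44 mm, 73 mm of room below. Head above the foot: x -37 to 37 mm (tension knob to -58), from 195 mm above the bench
- needle_plate: steel needle plate on the free lower arm, 78 mm (x) by 52 mm (y), its flat top 128 mm above the bench and 3 mm above the arm. Its frame coincides with the machine's (origin on the bench below the needle)
- plate_front (a point): middle of the front edge of the needle plate's top face, 42 mm in front of the machine's origin
- presser_bar: upright steel presser bar coming out of the head, with the presser foot below it; the lifter keeps it raised at some height and it stays there. It carries the foot. Its origin is on the machine's vertical axis and only shows how far it is lifted
- foot_edge (a point): middle of the front edge of the presser foot's flat sole, on its underside, 18 mm in front of the machine's origin. Sole 38 mm (x) by 26 mm (y); in front of this edge a 7 mm toe turns up. At rest the clear gap between sole and plate is 4.5 to 7.5 mm, different each time. The blade, flat on the plate, meets the sole at this edge
- presser_foot (a joint): how far the foot has been pushed up on its spring from its rest, in m, 0 at rest. It takes about 4 N to start it and 5 N more per mm; pushing the gauge in takes about 3 to 8 N of drag at first touch and more as the foot rides up
- screwdriver: screwdriver lying on the bench, to be left alone; origin at the centre of its underside
- lint_brush: brush lying on the bench, to be left alone; origin at the centre of its underside
- thread_cone: reddish-brown thread cone, 110 mm high, to be left alone; origin at the centre of its foot
- oil_bottle: clear oil bottle with red cap, 120 mm high, to be left alone; origin at the centre of its foot
- rivet_jar: amber jar, 70 mm high, to be left alone; origin at the centre of its foot
- shoe_last: wooden shoe last, 250 mm long, to be left alone; origin at the centre of its underside

How it is judged:
By the outcome, as a careful person would: the job done as asked, in the order asked, and still so for the second after the job is handed in, while the arm keeps its last pose, push and grip.
It also fails if it takes over 48 s, if anything falls off the work surface, if the arm or the gripper's body presses on something with over 40 N, if the wrist force passes 120 N, or if a joint passes its speed limit or range.

## Working session

There is one attempt and no reset: what is moved stays moved. The work goes in short steps, Python scripts to look and compute and a tool call to move; the robot and the scene stay as the last step left them, time stands still between calls to the robot, and variables do not carry over. Pictures are saved under pics/ and viewed, at most 10 in all, crops included, and the job is handed in when it is done.

Besides the shell and the picture viewer there is one more tool, called after "Request:" as name([rows], argument=value, ...), one row to a line, values as JSON. arm_command: Moves the arm, as the interface text tells. Its arguments: {"type":"object","properties":{"deltas":{"type":"array"},"gripper":{"type":"number"},"squeeze":{"type":"number"}},"required":["deltas"]}

```bash
mkdir -p pics; cat > h.py <<'E'
import numpy as np, cv2
from plant import monitor, eyes, ticket
def cam(n):
    m=eyes.camera_model(n); R=cv2.Rodrigues(np.array(m['rvec'],float))[0]; return m,R,np.array(m['tvec'],float)
def ray(n,u,v,c=None):
    m,R,t=c or cam(n); x=(u-m['cx'])/m['fx']; y=(v-m['cy'])/m['fy']
    if n=='wrist':
        r=np.hypot(x,y); d=np.array([np.sin(r)*x/max(r,1e-9),np.sin(r)*y/max(r,1e-9),np.cos(r)])
    else: d=np.array([x,y,1.])
    return -R.T@t, R.T@d
def at_z(n,u,v,z,c=None):
    o,d=ray(n,u,v,c); return o+d*(z-o[2])/d[2]
def proj(n,P,c=None):
    m,R,t=c or cam(n); p=R@np.array(P,float)+t
    return m['fx']*p[0]/p[2]+m['cx'], m['fy']*p[1]/p[2]+m['cy']
E
python3 - <<'E'
from h import *
for n in('top','side'):
    im=eyes.read_camera(n); cv2.imwrite(f'pics/{n}0.png',im)
    cv2.imwrite(f'pics/{n}0b.png',cv2.resize(im,(800,600),interpolation=cv2.INTER_CUBIC))
    m,R,t=cam(n); print(n,m['fx'],m['cx'],m['cy'],(-R.T@t).round(3),R[2].round(3))
s=monitor.read_state(); print(s)
E
```

```text
top 414.6056169786653 280.0847844551359 208.30456961449485 [0.391 0.04  1.09 ] [ 0.157  0.009 -0.988]
side 514.7968869876916 282.80417129320546 211.63179673087433 [0.878 0.635 1.195] [-0.265 -0.455 -0.85 ]
{'t': 0.1, 'q': array([-1.39736136e+00,  1.31072896e-01,  1.48915870e+00,  4.58119374e-05,
        1.52300108e+00, -8.53743448e-02]), 'dq': array([-0.00310541, -0.00075549, -0.00201871, -0.00064746,  0.00012655,
       -0.00011955]), 'joint_torque': array([ 5.32853464e-04, -5.61340213e+01, -4.93095911e+01,  7.70772435e-02,
        2.90723308e-02, -4.09597305e-05]), 'tool_pos': array([ 0.15352331, -0.57950229,  0.21770637]), 'orientation': array([-3.11369919e+00, -4.05187889e-01,  4.15633006e-05]), 'force': array([-0.01414643,  0.03684887, -0.17850932]), 'wrist_torque': array([ 0.00717378,  0.03681496, -0.03671527]), 'gripper_force': 0.0, 'opening': 0.0931459639719148}
```

View pics/top0b.png

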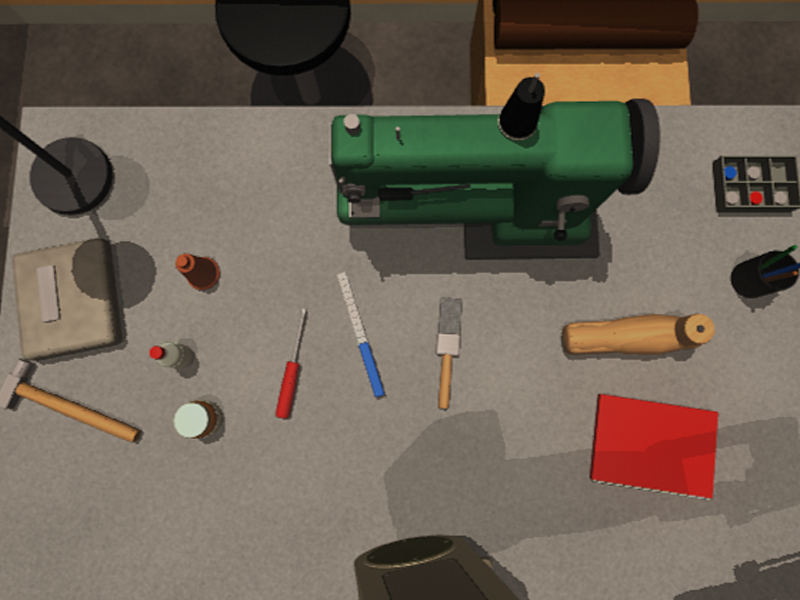

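View pics/side0b.png

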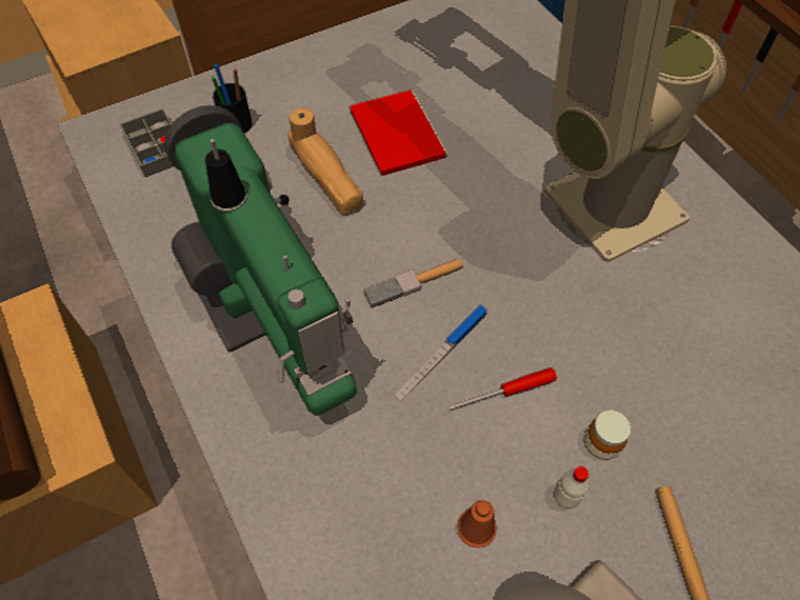

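The top view shows the gauge with its tip near (341,273) and its handle end near (380,397). The needle plate is near (363,207). Next I'll enlarge these areas.

```bash
python3 - <<'E'
import cv2,numpy as np
t=cv2.imread('pics/top0.png'); s=cv2.imread('pics/side0.png')
def c(im,x,y,w,h,k): return cv2.resize(im[y:y+h,x:x+w],None,fx=k,fy=k,interpolation=cv2.INTER_CUBIC)
cv2.imwrite('pics/c1.png',np.hstack([c(t,225,115,65,100,6)[:600],c(t,225,185,65,100,6)]))
cv2.imwrite('pics/c2.png',np.hstack([c(s,185,200,66,100,6),c(s,275,205,66,100,6)]))
E
```

```text
(no output)
```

View pics/c1.png

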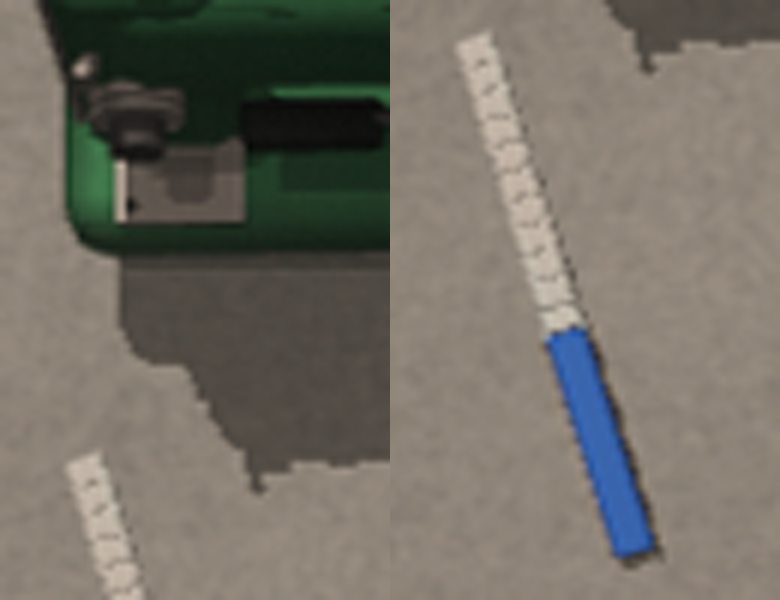

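View pics/c2.png

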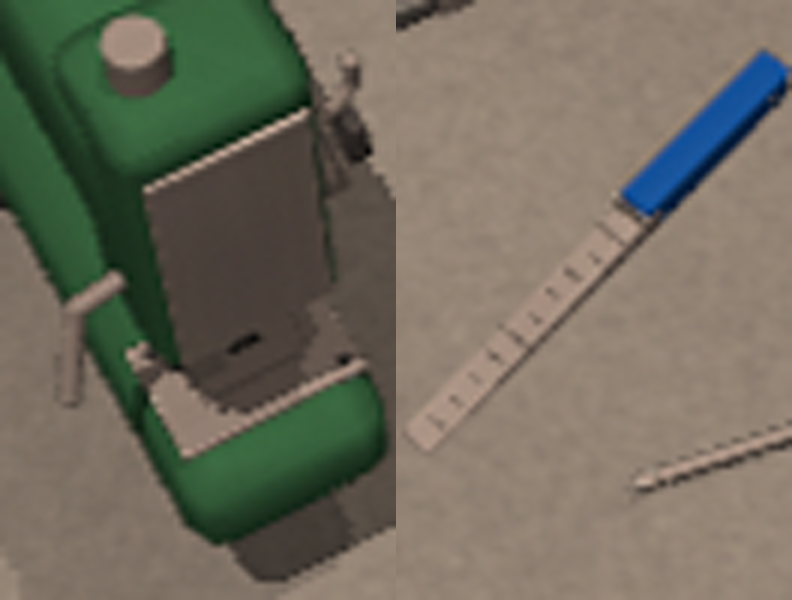

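The crops show the plate's front edge from (118,221) to (244,221) in the top crop. In the side crop, its left edge runs from (187,456) to (368,363). The gauge's handle and tip are also clear.

```bash
python3 - <<'E'
from h import *
def pt(n,X,Y,ox,oy,z,sx=0): return at_z(n,(X-sx+.5)/6-.5+ox,(Y+.5)/6-.5+oy,z)
T=lambda X,Y,z:pt('top',X,Y,225,185,z,390).round(4)[:2]
S=lambda X,Y,z:pt('side',X,Y,275,205,z,396).round(4)[:2]
P=lambda X,Y,z:pt('top',X,Y,225,115,z).round(4)[:2]
Q=lambda X,Y,z:pt('side',X,Y,185,200,z).round(4)[:2]
print('plate top L,R',P(118,221,.128),P(244,221,.128))
print('plate top Lback visible, Rback',P(118,160,.128),P(244,140,.128))
print('plate side back,front',Q(187,456,.128),Q(368,363,.128))
print('arm front edge z~.1',P(100,252,.1),P(389,252,.1))
print('gauge top: tip',T(456,45,.002),T(488,33,.002),'front',T(547,345,.024),T(587,328,.024),'back',T(615,558,.024),T(656,545,.024))
print('gauge side: tip',S(408,430,.002),S(430,453,.002),'front',S(622,193,.024),S(655,215,.024),'back',S(765,50,.024),S(790,68,.024))
E
```

```text
plate top L,R [0.6819 0.1349] [0.6819 0.0844]
plate top Lback visible, Rback [0.7073 0.1353] [0.7156 0.0846]
plate side back,front [0.7607 0.1371] [0.6833 0.1358]
arm front edge z~.1 [0.6772 0.1449] [0.6771 0.026 ]
gauge top: tip [0.6074 0.1688] [0.6129 0.1546] front [0.472  0.1247] [0.4793 0.1077] back [0.382  0.0948] [0.3875 0.0775]
gauge side: tip [0.6136 0.1552] [0.6107 0.1689] front [0.483  0.1115] [0.4762 0.1278] back [0.3895 0.0804] [0.3849 0.0937]
```

Both cameras agree:
- **Machine:** its yaw is about 0, with plate front at (0.683, 0.110).
- **Gauge:** the origin is near (0.432, 0.102), with yaw about 18.5°.

Now I'll approach.

Request:
arm_command([
  [[1.8,2.8,0,0,0,0.31],[1.8,2.8,0,0,0,0.31],[1.8,2.8,0,0,0,0.31],[1.8,2.8,0,0,0,0.31],[1.8,2.8,0,0,0,0.31],[1.8,2.8,0,0,0,0.31],[1.8,2.8,0,0,0,0.31],[1.8,2.8,0,0,0,0.31],[1.8,2.8,0,0,0,0.31],[1.8,2.8,0,0,0,0.31],[1.8,2.8,0,0,0,0.31],[1.8,2.8,0,0,0,0.31]],
], gripper=0.2, squeeze=50)

```text
t: 1.1
tool_pos: [0.3699, -0.2424, 0.2183]
orientation: [-3.1, -0.506, 0.0]
force: [-0.0, -1.2, 0.4]
opening: 0.0554
gripper_force: 0.0
```

Request:
arm_command([
  [[0.52,2.88,-0.6,0,0,0],[0.52,2.88,-0.6,0,0,0],[0.52,2.88,-0.6,0,0,0],[0.52,2.88,-0.6,0,0,0],[0.52,2.88,-0.6,0,0,0],[0.52,2.88,-0.6,0,0,0],[0.52,2.88,-0.6,0,0,0],[0.52,2.88,-0.6,0,0,0],[0.52,2.88,-0.6,0,0,0],[0.52,2.88,-0.6,0,0,0],[0.52,2.88,-0.6,0,0,0],[0,0,0,0,0,0]],
])

```text
t: 2.1
tool_pos: [0.426, 0.0769, 0.1511]
orientation: [-3.098, -0.511, 0.003]
force: [-0.4, -0.6, 0.1]
opening: 0.0559
gripper_force: 0.0
```

```bash
python3 - <<'E'
from h import *
m,R,t=cam('wrist'); print((-R.T@t).round(3),R[2].round(3),m['fx'])
im=eyes.read_camera('wrist'); cv2.imwrite('pics/w1.png',im)
cv2.imwrite('pics/w1b.png',cv2.resize(im,(800,600),interpolation=cv2.INTER_CUBIC))
import pickle; pickle.dump((m,R,t),open('w1.pkl','wb'))
E
```

```text
[0.506 0.102 0.316] [-0.288 -0.094 -0.953] 325.19226210127806
```

View pics/w1b.png

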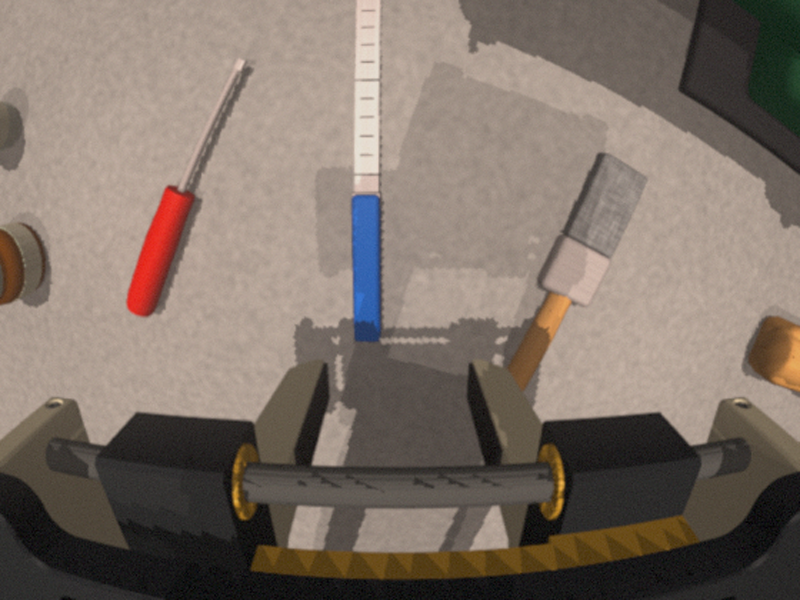

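The wrist view shows the handle top from (366,196) to (368.5,341), with the blade running straight up the picture. The camera sits about 85 mm forward of the fingers, and it would come near the machine head. I'll flip the wrist half a turn so the camera faces the robot.

```bash
python3 - <<'E'
from h import *
import pickle; c=pickle.load(open('w1.pkl','rb'))
W=lambda X,Y,z: at_z('wrist',(X+.5)*.7-.5,(Y+.5)*.7-.5,z,c)[:2].round(4)
f,b=W(366.3,196,.024),W(368.5,341,.024); g=W(368.5,2,.004)
print(f,b,g,np.hypot(*(f-b)),np.degrees(np.arctan2(*(f-b)[::-1])),np.degrees(np.arctan2(*(g-b)[::-1])))
print(W(352,196,.024),W(380,196,.024),(f+b)/2)
print(monitor.read_state()['q'])
E
```

```text
[0.4786 0.1153] [0.3863 0.0842] [0.6053 0.158 ] 0.09739866528859628 18.620973427429533 18.62311162598801
[0.4758 0.1238] [0.4813 0.1071] [0.43245 0.09975]
[ 5.50690969e-02 -2.97425298e-01  2.01533343e+00  4.30030318e-04
  1.42588321e+00  1.29813814e+00]
```

Request:
arm_command([
  [[0,0,0,0,0,7],[0,0,0,0,0,7],[0,0,0,0,0,7],[0,0,0,0,0,7],[0,0,0,0,0,7],[0,0,0,0,0,7],[0,0,0,0,0,7],[0,0,0,0,0,7],[0,0,0,0,0,7],[0,0,0,0,0,7],[0,0,0,0,0,7],[0,0,0,0,0,7]],
])

```text
t: 3.15
tool_pos: [0.4266, 0.0718, 0.1526]
orientation: [1.959, 2.456, -0.001]
force: [0.0, 0.3, -0.0]
opening: 0.0559
gripper_force: 0.0
```

Request:
arm_command([
  [[0,0,0,0,0,7],[0,0,0,0,0,7],[0,0,0,0,0,7],[0,0,0,0,0,7],[0,0,0,0,0,7],[0,0,0,0,0,7],[0,0,0,0,0,7],[0,0,0,0,0,7],[0,0,0,0,0,7],[0,0,0,0,0,7],[0,0,0,0,0,7],[0,0,0,0,0,7]],
])

```text
t: 4.15
tool_pos: [0.4267, 0.0718, 0.1527]
orientation: [0.187, -3.136, 0.001]
force: [-0.2, -1.0, -0.6]
opening: 0.0561
gripper_force: 0.0
```

Request:
arm_command([
  [[0.3,1.4,-2,0,0,6],[0.3,1.4,-2,0,0,6],[0,0,-2,0,0,0],[0,0,-2,0,0,0],[0,0,0,0,0,0],[0,0,0,0,0,0]],
])

```text
t: 4.65
tool_pos: [0.4316, 0.0999, 0.0719]
orientation: [0.505, -3.098, 0.0]
force: [0.0, -0.6, -0.4]
opening: 0.0559
gripper_force: 0.0
```

```bash
python3 - <<'E'
from h import *
s=monitor.read_state(); R=cv2.Rodrigues(s['orientation'])[0]; print(s['tool_pos'],s['q'][5],R.round(4))
print(np.degrees(np.arctan2(R[1,0],R[0,0])))
E
```

```text
[0.43158087 0.099948   0.07186692] -1.7817266390479625 [[-9.483e-01 -3.174e-01 -3.000e-03]
 [-3.174e-01  9.483e-01 -6.000e-04]
 [ 3.100e-03  4.000e-04 -1.000e+00]]
-161.49499697485413
```

Request:
arm_command([
  [[0.1,0.05,-1.7,0,0,0.1],[0,0,-1.7,0,0,0],[0,0,-1.6,0,0,0],[0,0,-1.0,0,0,0],[0,0,-0.5,0,0,0],[0,0,-0.25,0,0,0],[0,0,0,0,0,0],[0,0,0,0,0,0]],
])

```text
t: 5.32
tool_pos: [0.4346, 0.1013, 0.0061]
orientation: [-0.509, 3.099, -0.0]
force: [-0.3, 0.3, 0.3]
opening: 0.0557
gripper_force: 0.0
```

Request:
arm_command([
  [[0,0,0,0,0,0],[0,0,0,0,0,0],[0,0,0,0,0,0],[0,0,0,0,0,0],[0,0,0,0,0,0],[0,0,0,0,0,0],[0,0,0,0,0,0],[0,0,0,0,0,0]],
], gripper=-1)

```text
t: 5.98
tool_pos: [0.4337, 0.1013, 0.0052]
orientation: [0.509, -3.1, -0.0]
force: [-0.5, -0.4, 0.6]
opening: 0.0171
gripper_force: 50.0
```

The gauge is gripped at 17.1 mm with 50 N. Next I lift it, straighten it and move it in front of the plate.

Request:
arm_command([
  [[0,0,0.5,0,0,0],[0,0,1.2,0,0,0],[0,0,1.5,0,0,0],[0,0,1.7,0,0,0],[0,0,1.7,0,0,0],[0,0,1.7,0,0,0],[0,0,1.7,0,0,0],[0,0,1.7,0,0,0],[0,0,1.5,0,0,0],[0,0,1.2,0,0,0],[0,0,0.5,0,0,0],[0,0,0,0,0,0]],
])

```text
t: 6.98
tool_pos: [0.4346, 0.1014, 0.1555]
orientation: [-0.509, 3.098, -0.0]
force: [-0.4, -0.6, -0.4]
opening: 0.0174
gripper_force: 50.0
```

Request:
arm_command([
  [[0,0.1,0,0,0,-2.6],[0,0.1,0,0,0,-3],[0,0.1,0,0,0,-3],[0,0.1,0,0,0,-3],[0,0.1,0,0,0,-3],[0,0.1,0,0,0,-2.5],[0,0.1,0,0,0,-1.5],[0,0,0,0,0,0],[0,0,0,0,0,0]],
])

```text
t: 7.73
tool_pos: [0.4331, 0.1082, 0.1531]
orientation: [0.003, -3.14, 0.0]
force: [0.5, 0.1, -1.2]
opening: 0.0175
gripper_force: 50.0
```

```bash
python3 - <<'E'
from h import *
s=monitor.read_state(); R=cv2.Rodrigues(s['orientation'])[0]; print(s['tool_pos'],R.round(4),s['opening'],s['force'],s['wrist_torque'])
t=eyes.read_camera('top'); sd=eyes.read_camera('side'); cv2.imwrite('pics/t2.png',t); cv2.imwrite('pics/s2.png',sd)
def c(im,x,y,w,h,k): return cv2.resize(im[y:y+h,x:x+w],None,fx=k,fy=k,interpolation=cv2.INTER_CUBIC)
x,y=proj('top',[.63,.11,.15]);x2,y2=proj('side',[.65,.11,.14]); 
a=int(x)-33,int(y)-40; b=int(x2)-40,int(y2)-60; print(a,b)
cv2.imwrite('pics/c3.png',np.hstack([c(t,*a,66,100,6),c(sd,*b,66,100,6)]))
E
```

```text
[0.43313854 0.10820581 0.153063  ] [[-1.0e+00 -1.9e-03 -1.7e-03]
 [-1.9e-03  1.0e+00 -3.0e-04]
 [ 1.7e-03 -3.0e-04 -1.0e+00]] 0.017505920642897688 [ 0.48764926  0.0916673  -1.18732385] [ 0.03421387 -0.10519286 -0.03376298]
(220, 130) (213, 182)
```

View pics/c3.png

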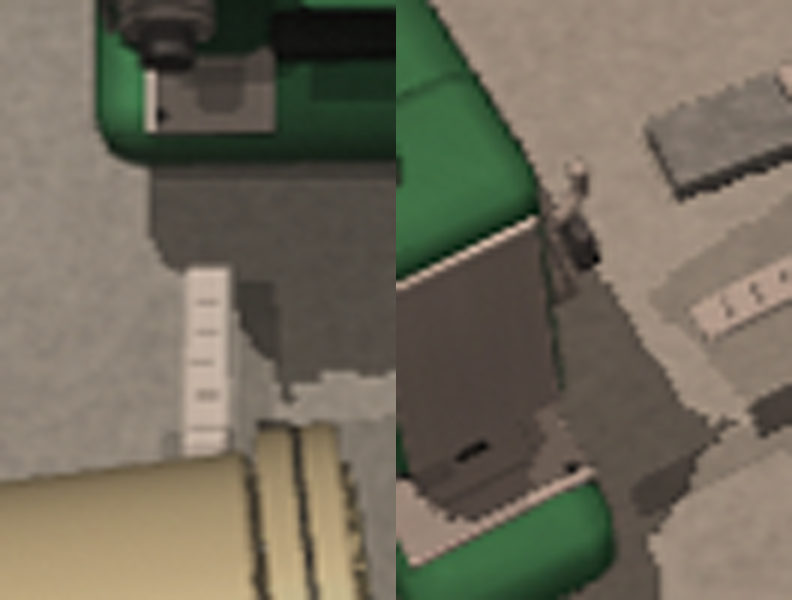

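The top crop shows the blade tip from (187,267) to (230,267) and the plate's front edge from (146,132) to (276,132). Next I compute the offset.

```bash
python3 - <<'E'
from h import *
P=lambda X,Y,z:at_z('top',(X+.5)/6-.5+220,(Y+.5)/6-.5+130,z)[:2].round(4)
z=.153-.0052
print('tip',P(187,267,z+.002),P(230,267,z+.002),'mid',P(182,448,z+.006),P(227,448,z+.006))
print('plate',P(146,132,.128),P(276,132,.128))
S=lambda X,Y,zz:at_z('side',(X-396+.5)/6-.5+213,(Y+.5)/6-.5+182,zz)[:2].round(4)
print('side tip',S(690,308,z+.002),S(711,340,z+.002),'plate',S(410,564,.128),S(594,470,.128))
E
```

```text
tip [0.6207 0.1167] [0.6207 0.1001] mid [0.5488 0.1174] [0.5488 0.1002]
plate [0.6815 0.1357] [0.6815 0.0836]
side tip [0.6231 0.1013] [0.6227 0.1177] plate [0.7624 0.1361] [0.6838 0.135 ]
```

Request:
arm_command([
  [[0.5,0.07,-0.2,0,0,0.1],[1.0,0,-0.3,0,0,0],[1.2,0,-0.3,0,0,0],[1.2,0,-0.3,0,0,0],[1.2,0,-0.3,0,0,0],[1.2,0,-0.2,0,0,0],[0.7,0,-0.1,0,0,0],[0.3,0,0,0,0,0],[0,0,0,0,0,0],[0,0,0,0,0,0]],
])

```text
t: 8.67
tool_pos: [0.5065, 0.109, 0.137]
orientation: [0.004, -3.141, 0.0]
force: [-0.2, -0.6, -1.1]
opening: 0.0176
gripper_force: 50.0
```

Request:
arm_command([
  [[0,0,0,0,0,0],[0,0,0,0,0,0]],
])

```text
t: 8.83
tool_pos: [0.5064, 0.109, 0.1373]
orientation: [-0.004, 3.141, 0.0]
force: [0.4, 0.2, -1.5]
opening: 0.0178
gripper_force: 50.0
```

Request:
arm_command([
  [[0,0,-0.1,0,0,0],[0,0,-0.1,0,0,0],[0,0,0,0,0,0],[0,0,0,0,0,0]],
])

```text
t: 9.17
tool_pos: [0.5066, 0.109, 0.1351]
orientation: [0.004, -3.141, 0.0]
force: [-0.6, 0.2, -1.4]
opening: 0.0178
gripper_force: 50.0
```

Request:
arm_command([
  [[0,0,-0.1,0,0,0],[0,0,0,0,0,0],[0,0,0,0,0,0]],
])

```text
t: 9.42
tool_pos: [0.5067, 0.109, 0.134]
orientation: [0.004, -3.141, 0.0]
force: [-0.1, -1.8, -0.7]
opening: 0.0177
gripper_force: 50.0
```

Request:
arm_command([
  [[0,0,-0.05,0,0,0],[0,0,0,0,0,0],[0,0,0,0,0,0]],
])

```text
t: 9.67
tool_pos: [0.5068, 0.109, 0.1336]
orientation: [0.004, -3.142, -0.0]
force: [-0.7, 0.1, -1.7]
opening: 0.0177
gripper_force: 50.0
```

Request:
arm_command([
  [[0,0,-0.05,0,0,0],[0,0,0,0,0,0],[0,0,0,0,0,0]],
])

```text
t: 9.92
tool_pos: [0.5068, 0.109, 0.1331]
orientation: [-0.004, 3.142, -0.0]
force: [-0.1, -0.2, -1.4]
opening: 0.0173
gripper_force: 50.0
```

Request:
arm_command([
  [[0,0,-0.05,0,0,0],[0,0,0,0,0,0],[0,0,0,0,0,0]],
])

```text
t: 10.17
tool_pos: [0.5069, 0.109, 0.1327]
orientation: [-0.004, 3.141, -0.0]
force: [-0.6, 0.7, 0.1]
opening: 0.0178
gripper_force: 50.0
```

```bash
cat > w.py <<'E'
from h import *
s=monitor.read_state(); print(s['t'],s['tool_pos'].round(4),s['force'].round(2),s['wrist_torque'].round(3),s['orientation'].round(4))
E
python3 w.py
```

```text
10.1667 [0.5069 0.109  0.1327] [-0.57  0.67  0.12] [ 0.029 -0.205  0.025] [-0.004   3.1413 -0.    ]
```

Request:
arm_command([
  [[0,0,-0.05,0,0,0],[0,0,0,0,0,0],[0,0,0,0,0,0]],
])

```text
t: 10.42
tool_pos: [0.5069, 0.109, 0.1323]
orientation: [-0.004, 3.141, 0.0]
force: [0.5, 0.8, -0.9]
opening: 0.0178
gripper_force: 50.0
```

```bash
python3 w.py
```

```text
10.4167 [0.5069 0.109  0.1323] [ 0.48  0.81 -0.94] [ 0.096 -0.309 -0.013] [-0.0041  3.1413  0.    ]
```

Request:
arm_command([
  [[0,0,-0.05,0,0,0],[0,0,0,0,0,0],[0,0,0,0,0,0]],
])

```text
t: 10.67
tool_pos: [0.5069, 0.109, 0.1317]
orientation: [-0.004, 3.141, -0.0]
force: [-0.7, -0.6, 0.2]
opening: 0.0173
gripper_force: 50.0
```

```bash
python3 w.py
```

```text
10.6667 [0.5069 0.109  0.1317] [-0.74 -0.64  0.18] [ 0.061 -0.369 -0.036] [-0.0041  3.1414 -0.    ]
```

The torque shows the tip touching at z ≈ 0.133, so the gauge is flat and at the expected height. I'll back off the small preload and slide in.

Request:
arm_command([
  [[0,0,0.1,0,0,0],[0,0,0,0,0,0],[0.2,0,0,0,0,0],[0.4,0,0,0,0,0],[0.5,0,0,0,0,0],[0.5,0,0,0,0,0],[0.5,0,0,0,0,0],[0.5,0,0,0,0,0],[0.4,0,0,0,0,0],[0.2,0,0,0,0,0],[0,0,0,0,0,0],[0,0,0,0,0,0]],
])

```text
t: 11.67
tool_pos: [0.539, 0.109, 0.1326]
orientation: [-0.004, 3.141, 0.0]
force: [0.7, 0.1, -0.5]
opening: 0.0174
gripper_force: 50.0
```

```bash
python3 w.py
```

```text
11.6667 [0.539  0.109  0.1326] [ 0.69  0.12 -0.54] [ 0.028 -0.371 -0.044] [-0.0039  3.1414  0.    ]
```

Request:
arm_command([
  [[0.1,0,0,0,0,0],[0.2,0,0,0,0,0],[0.2,0,0,0,0,0],[0.2,0,0,0,0,0]],
])

```text
t: 12.0
tool_pos: [0.5458, 0.109, 0.1327]
orientation: [0.004, -3.142, 0.0]
force: [-0.5, -0.6, -0.4]
opening: 0.0177
gripper_force: 50.0
```

```bash
python3 w.py
```

```text
12.0 [0.5458 0.109  0.1327] [-0.5  -0.63 -0.43] [ 0.02  -0.13  -0.026] [ 4.2000e-03 -3.1416e+00  1.0000e-04]
```

Request:
arm_command([
  [[0.15,0,0,0,0,0],[0.15,0,0,0,0,0],[0.15,0,0,0,0,0],[0.1,0,0,0,0,0],[0,0,0,0,0,0]],
])

```text
t: 12.42
tool_pos: [0.5516, 0.109, 0.1327]
orientation: [-0.004, 3.141, 0.0]
force: [0.5, -0.6, -1.4]
opening: 0.0175
gripper_force: 50.0
```

Request:
arm_command([
  [[0.1,0,0,0,0,0],[0.1,0,0,0,0,0],[0,0,0,0,0,0]],
])

```text
t: 12.67
tool_pos: [0.5534, 0.109, 0.1327]
orientation: [-0.004, 3.141, -0.0]
force: [-0.1, 0.1, 0.7]
opening: 0.0175
gripper_force: 50.0
```

Request:
arm_command([
  [[0.1,0,0,0,0,0],[0.1,0,0,0,0,0],[0,0,0,0,0,0]],
])

```text
t: 12.92
tool_pos: [0.5555, 0.109, 0.1327]
orientation: [-0.004, 3.141, -0.0]
force: [-1.2, 0.9, 0.5]
opening: 0.0177
gripper_force: 50.0
```

Request:
arm_command([
  [[0.1,0,0,0,0,0],[0.1,0,0,0,0,0],[0,0,0,0,0,0]],
])

```text
t: 13.17
tool_pos: [0.5575, 0.109, 0.1327]
orientation: [-0.004, 3.141, -0.0]
force: [-0.3, -0.4, 0.7]
opening: 0.0176
gripper_force: 50.0
```

Request:
arm_command([
  [[0.1,0,0,0,0,0],[0.1,0,0,0,0,0],[0,0,0,0,0,0]],
])

```text
t: 13.42
tool_pos: [0.5595, 0.109, 0.1327]
orientation: [-0.004, 3.141, 0.0]
force: [0.5, 0.8, -0.2]
opening: 0.0178
gripper_force: 50.0
```

```bash
python3 w.py
```

```text
13.4167 [0.5595 0.109  0.1327] [ 0.45  0.8  -0.15] [ 0.038 -0.285 -0.016] [-0.004   3.1415  0.    ]
```

Request:
arm_command([
  [[0.1,0,0,0,0,0],[0.1,0,0,0,0,0],[0,0,0,0,0,0]],
])

```text
t: 13.67
tool_pos: [0.5615, 0.109, 0.1327]
orientation: [-0.004, 3.141, 0.0]
force: [-0.6, 0.3, -0.3]
opening: 0.0175
gripper_force: 50.0
```

Request:
arm_command([
  [[0.1,0,0,0,0,0],[0.1,0,0,0,0,0],[0,0,0,0,0,0]],
])

```text
t: 13.92
tool_pos: [0.5635, 0.109, 0.1327]
orientation: [-0.004, 3.141, -0.0]
force: [-0.6, -0.7, 0.1]
opening: 0.0178
gripper_force: 50.0
```

```bash
python3 w.py
```

```text
13.9167 [0.5635 0.109  0.1327] [-0.55 -0.7   0.11] [ 0.097 -0.25   0.043] [-0.004   3.1415 -0.    ]
```

Request:
arm_command([
  [[0.1,0,0,0,0,0],[0.1,0,0,0,0,0],[0,0,0,0,0,0]],
])

```text
t: 14.17
tool_pos: [0.5655, 0.109, 0.1327]
orientation: [-0.004, 3.141, 0.0]
force: [0.0, -0.1, -0.5]
opening: 0.0179
gripper_force: 50.0
```

Request:
arm_command([
  [[0.1,0,0,0,0,0],[0.1,0,0,0,0,0],[0,0,0,0,0,0]],
])

```text
t: 14.42
tool_pos: [0.5675, 0.109, 0.1327]
orientation: [-0.004, 3.141, -0.0]
force: [-0.5, 1.2, -0.3]
opening: 0.0177
gripper_force: 50.0
```

```bash
python3 w.py
```

```text
14.4167 [0.5675 0.109  0.1327] [-0.47  1.22 -0.25] [ 0.068 -0.326 -0.013] [-0.004   3.1414 -0.    ]
```

Request:
arm_command([
  [[0.1,0,0,0,0,0],[0.1,0,0,0,0,0],[0,0,0,0,0,0]],
])

```text
t: 14.67
tool_pos: [0.5693, 0.109, 0.1326]
orientation: [0.004, -3.141, 0.0]
force: [-1.2, -0.1, 1.5]
opening: 0.0175
gripper_force: 50.0
```

Request:
arm_command([
  [[0.1,0,0,0,0,0],[0.1,0,0,0,0,0],[0,0,0,0,0,0]],
])

```text
t: 14.92
tool_pos: [0.5707, 0.109, 0.1325]
orientation: [0.004, -3.14, 0.0]
force: [-4.6, -0.1, 2.7]
opening: 0.0177
gripper_force: 50.0
```

```bash
python3 w.py
```

```text
14.9167 [0.5707 0.109  0.1325] [-4.64 -0.1   2.66] [0.01  0.505 0.013] [ 4.2000e-03 -3.1401e+00  1.0000e-04]
```

Drag has appeared: Fx is -4.6 N at TCP x ≈ 0.5705, with a gap of about 5.7 mm. I'll creep a little further.

Request:
arm_command([
  [[0.1,0,0,0,0,0],[0.1,0,0,0,0,0],[0,0,0,0,0,0],[0,0,0,0,0,0]],
])

```text
t: 15.25
tool_pos: [0.5725, 0.109, 0.1324]
orientation: [0.004, -3.14, 0.0]
force: [-5.8, -0.4, 2.0]
opening: 0.0177
gripper_force: 50.0
```

```bash
python3 w.py; python3 - <<'E'
from h import *
t=eyes.read_camera('top'); sd=eyes.read_camera('side')
def c(im,x,y,w,h,k): return cv2.resize(im[y:y+h,x:x+w],None,fx=k,fy=k,interpolation=cv2.INTER_CUBIC)
cv2.imwrite('pics/c4.png',np.hstack([c(t,225,115,66,100,6),c(sd,190,205,66,100,6)]))
E
```

```text
15.25 [0.5725 0.109  0.1324] [-5.85 -0.37  1.98] [ 0.005  0.642 -0.006] [ 4.2000e-03 -3.1397e+00  1.0000e-04]
```

View pics/c4.png

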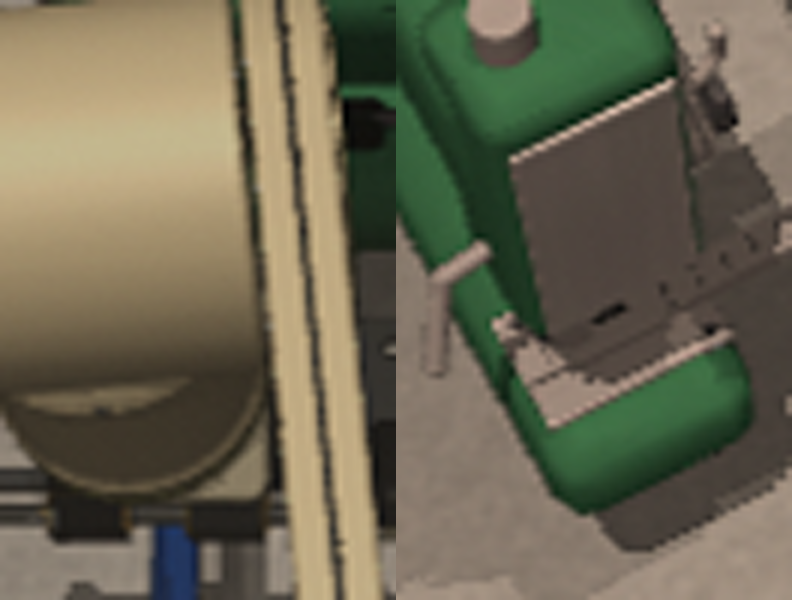

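The side crop shows the blade going straight in under the foot, with its tip at about the plate's rear edge. Drag has risen from 4.6 to 5.8 N, so the foot is just starting to ride up. I'll relieve the small downward push and add a hair of depth.

Request:
arm_command([
  [[0.05,0,0.03,0,0,0],[0,0,0.03,0,0,0],[0,0,0,0,0,0],[0,0,0,0,0,0],[0,0,0,0,0,0],[0,0,0,0,0,0]],
])

```text
t: 15.85
tool_pos: [0.5728, 0.109, 0.1328]
orientation: [0.004, -3.139, 0.0]
force: [-6.6, -0.5, 3.0]
opening: 0.0177
gripper_force: 50.0
```

```bash
python3 w.py
```

```text
15.85 [0.5728 0.109  0.1328] [-6.61 -0.52  2.99] [ 0.061  0.721 -0.03 ] [ 4.2000e-03 -3.1393e+00  1.0000e-04]
```

```bash
cat > av.py <<'E'
from h import *
F=[];P=[]
for i in range(8):
    im=eyes.read_camera('side'); s=monitor.read_state(); F.append(np.r_[s['force'],s['wrist_torque']]);P.append(np.r_[s['tool_pos'],s['orientation']*np.sign(s['orientation'][1])])
print(s['t'],np.mean(F,0).round(3),np.std(F,0).round(2),np.mean(P,0).round(5))
E
python3 av.py
```

```text
16.25 [-6.136 -0.092  2.276  0.059  0.69  -0.019] [0.59 0.4  0.59 0.03 0.02 0.03] [ 5.72800e-01  1.09010e-01  1.32800e-01 -4.21000e-03  3.13929e+00
 -1.50000e-04]
```

Request:
arm_command([
  [[0,0,0,0,-0.15,0],[0,0,0,0,-0.1,0],[0,0,0,0,0,0],[0,0,0,0,0,0],[0,0,0,0,0,0]],
])

```text
t: 16.67
tool_pos: [0.5729, 0.109, 0.1327]
orientation: [-0.004, 3.139, -0.0]
force: [-5.9, 0.6, 1.5]
opening: 0.0173
gripper_force: 50.0
```

```bash
python3 av.py
```

```text
17.0667 [-5.836  0.247  1.081  0.069  0.741  0.014] [0.47 0.36 0.18 0.04 0.02 0.04] [ 5.72850e-01  1.09000e-01  1.32680e-01 -4.17000e-03  3.13948e+00
 -1.60000e-04]
```

Request:
arm_command([
  [[0,0,0,0,-0.2,0],[0,0,0,0,-0.15,0],[0,0,0,0,0,0],[0,0,0,0,0,0],[0,0,0,0,0,0]],
])

```text
t: 17.48
tool_pos: [0.5729, 0.109, 0.1326]
orientation: [-0.004, 3.133, -0.0]
force: [-4.9, 0.4, -0.1]
opening: 0.0176
gripper_force: 50.0
```

```bash
python3 av.py
```

```text
17.8833 [-5.658  0.19  -0.617  0.046  0.949  0.026] [0.43 0.36 0.56 0.03 0.02 0.02] [ 5.72940e-01  1.08970e-01  1.32590e-01 -4.11000e-03  3.13318e+00
 -1.90000e-04]
```

Request:
arm_command([
  [[0,0,0,0,0.15,0],[0.03,0,0.03,0,0.15,0],[0,0,0,0,0,0],[0,0,0,0,0,0],[0,0,0,0,0,0]],
])

```text
t: 18.3
tool_pos: [0.5735, 0.109, 0.133]
orientation: [-0.004, 3.138, -0.0]
force: [-5.3, 0.1, -1.1]
opening: 0.0177
gripper_force: 50.0
```

```bash
python3 av.py; python3 w.py
```

```text
18.7 [-4.989e+00 -3.450e-01 -1.750e-01  5.700e-02  8.360e-01  3.000e-03] [0.48 0.32 0.32 0.03 0.03 0.03] [ 5.73510e-01  1.08960e-01  1.33060e-01 -4.10000e-03  3.13779e+00
 -1.60000e-04]
18.7 [0.5735 0.109  0.1331] [-5.45 -0.44 -0.18] [0.058 0.841 0.045] [-4.1000e-03  3.1378e+00 -2.0000e-04]
```

```bash
python3 -c "
from plant import ticket; print(ticket.close_job())"
```

```text
the job is handed in; nothing more can be done
None
```

The job is handed in with the gauge still gripped, its blade flat on the plate and centred under the foot, at about 5 N of drag; from force and position I estimate a rest gap of about 5.7 mm and the foot ridden up 0.2 to 0.3 mm, but the foot's movement itself was not measured.

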